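# Fit and latch the microplate platform on a bench shaker

## Robot

A 6-joint arm with a two-finger parallel gripper is mounted at the origin on the work surface. World frame = base frame: x ahead of the robot, y to its left, z up, the work surface at z = 0. Lengths are in m, angles in rad, forces in N, time in s.
With the tool pointing down it reaches from about 0.25 to 0.775 m from the base axis. Payload 4 kg.
Tool frame: the origin (TCP) lies midway between the tips of the shut fingers; the grasp point (between the pads) lies 19 mm behind it; z points along the fingers, y is the direction in which the jaws open and shut (so a half turn about z gives the same grasp; the last joint's range is limited). The gripper opens to 94 mm and grips with 3 to 60 N. Pads are 16 mm wide; open, the fingers measure 119 mm over their backs; the gripper's body (75 mm by 177 mm) begins 78 mm behind the grasp point.
Start: joints at [-1.32, 0.087, 1.371, -0, 1.684, -0.103], TCP at [0.191, -0.516, 0.206] pointing down, gripper open.
Joint ranges: [-3.1, 3.1], [-0.76, 2.03], [0.27, 2.55], [-1.08, 4.22], [0.17, 2.65], [-2.57, 2.57]. Speed limits (rad/s): [2.79, 2.79, 3.14, 3.14, 3.14, 3.14].

## Interface

Orientations are given as [roll, pitch, yaw] about the fixed x, y, z axes, in that order (R = Rz(yaw) Ry(pitch) Rx(roll)).
In Python, from bench import robot gives the robot as it stands.
- The arm moves only by the tool drive_tool, never from a script. Its argument "series" is a list that holds one entry, the list of rows, each a list of 7 numbers: the turn, a rotation vector about the tool's x, y, z in rad, then the shift along the tool's x, y, z in cm, then the opening in per cent of the stroke, from 0 (shut) to 100 (fully open). In form: [[[rx, ry, rz, tx, ty, tz, fingers], ...]]. A call has 1 to 20 rows; each row is the pose to reach, as a shift and turn from the pose measured when the call began, along the tool's axes at that moment; what a row does not reach only later rows make up. A row lasts 1/10 s, in which the tool goes at most 50 mm and 8.59 degrees, less where a joint would pass 70% of its speed; a pose out of reach is approached as far as the arm can. A call with a gripper value outside its range is refused whole. The fingers move at their own pace and stop on an object; the grip force is fixed at half the most. Time passes only in rows, so rows that repeat a pose let the fingers close. It gives the time, the measured TCP pose, the force and the opening at its end, in the units of the state.
- robot.get_obs(): the state, without advancing time (a new reading comes with each control period).
- robot.snapshot(name): name is "scene" or "top"; returns a dict with "img" (384x512x3 uint8, blue, green, red), "depth" (384x512 float32, m along the optical axis (not along the pixel's ray), 0 where there is no reading), "vertical_fov" (degrees; the focal length in pixels is half the picture's height over the tangent of half this angle, whatever the lens; pixels are square), "cx", "cy" (the principal point, pixels), "dist_coeffs" ([k1, k2, p1, p2, k3] as OpenCV has them; the pictures are not rectified), "rvec" (rotation vector, rad) and "tvec" (3), from world to camera coordinates, as OpenCV has them. Camera axes: x right, y down, z forward; pixel columns grow to the right and rows downward; lengths in m; the calibration is good to about 2 mm. A picture is of the moment at which its call begins.
- robot.close_job(): hands the job in, once; it reports no verdict.
The state is a dict: "time": time; "joint_positions": joint angles; "qvel": joint speeds; "joint_torque": joint torques, N m; "tool_pos": TCP position; "ee_rot": TCP orientation; "wrist_force": force on the tool from outside, world axes, zero at the start; "wrist_torque": the same for the moment, N m; "width": finger opening in m.
Only numpy, scipy, OpenCV 4.12 (cv2) and the standard library are available. Lean on these libraries where they do the work, as an engineer would, in place of code of your own. Each camera call takes 0.05 s, during which the arm holds its last target.

## Task

Fit the loose two-plate platform onto the bench shaker: lay it on the shaker's carriage and slide it about with light pressure until all four holes drop over the carriage's pins and it lies flat and fully down, never forcing it. Then swing the shaker's latch over the platform's edge as far as it goes, and let go. Leave the bottle, slide box and tip box where they are.

Things in the scene. Friction and masses are not known exactly. Their poses are not given: they have to be found in the camera images.
- platform: Loose aluminium platform for two microplates, 0.4 to 0.6 kg: plate 140 (x) by 200 (y) by 5 mm, short edges with lips up to 13 mm above its underside. Four through holes 10 mm wide at x = +-45, y = +-48 mm. Fits either way round. Origin: centre of the underside, z up.
- handle (a point): Middle of the platform's bridge handle, 44 mm above the plate's underside: a steel bar 12 mm wide (platform's y), 12 mm high, 80 mm long (x), on 12 mm square posts at x = +-34 mm.
- shaker: Reciprocating bench shaker, off, fixed: white housing 250 (x) by 230 (y) mm, top 76 mm above the bench, dials on the -x side. On it a flat aluminium carriage 130 (x) by 150 (y) mm that runs along the shaker's y. It stopped, and is held, anywhere within 24 mm either side of mid-stroke; where is not reported: find it by feel or eye. Origin: centre of the underside, z up.
- mid_stroke (a point): Fixed point on the shaker's axis at x = y = 0, 94 mm above the bench: where the middle of the carriage's top would be in mid-stroke. Four steel pins, 8 mm thick, 8 mm high, coned over the top 2 mm to a 5 mm flat tip, stand at x = +-45, y = +-48 mm from the carriage's middle. A platform not over them rests 8 mm too high; seated, its underside is at 94 mm, axes parallel to the shaker's.
- latch (a joint): Latch on the carriage, moving with it: arm with vertical pivot at x 86, y 28 mm from the carriage's middle; round knob 12 mm thick 40 mm out, 107 to 133 mm above the bench. Rad, anticlockwise from above: at 0 the arm points 0.873 rad from shaker +x towards +y, clear; stop at 2.27 = pointing to -x, 2 mm above a seated plate (blocked by an unseated one). Knob takes 1.5 N, stays put.
- reagent_bottle: Blue-green bottle, 68 mm thick, 165 mm high, standing beyond the work. Origin: centre of its underside.
- slide_box: Grey flat microscope slide box, 85 (x) by 200 (y) by 42 mm. Origin: centre of its underside.
- tip_box: White pipette tip box with a blue grid top, 85 (x) by 122 (y) by 65 mm. Origin: centre of its underside.

How it is judged:
By the outcome, as a careful person would: the job done as asked, in the order asked, and still so for the second after the job is handed in, with the robot touching nothing.
It also fails if it takes over 69 s, if anything falls off the work surface, if the arm or the gripper's body presses on something with over 40 N, if the wrist force passes 120 N, or if a joint passes its speed limit or range.

## Working session

There is one attempt and no reset: what is moved stays moved. The work goes in short steps, Python scripts to look and compute and a tool call to move; the robot and the scene stay as the last step left them, time stands still between calls to the robot, and variables do not carry over. Pictures are saved under pics/ and viewed, and the job is handed in when it is done.

Besides the shell and the picture viewer there is one more tool, called after "Call:" as name(argument=value, ...), one argument or row to a line, values as JSON. drive_tool: Moves the arm, as the interface text tells. Its arguments: {"type":"object","properties":{"series":{"type":"array","items":{"type":"array","items":{"type":"array","items":{"type":"number"}}}}},"required":["series"]}

```bash
ls; mkdir -p pics
python3 - <<'E'
from bench import robot
import cv2,numpy as np
print(robot.get_obs())
for n in("scene","top"):
    s=robot.snapshot(n); cv2.imwrite(f"pics/{n}0.png",s["img"]); np.savez(f"{n}0.npz",**s)
    print({k:v for k,v in s.items() if k not in("img","depth")})
E
```

```text
pics
{'time': 0.0, 'joint_positions': array([-1.32009974e+00,  8.79438124e-02,  1.37223893e+00, -3.28088004e-06,
        1.68357298e+00, -1.03096698e-01]), 'qvel': array([ 1.09923561e-05,  1.27792656e-03, -9.64446424e-04,  1.74140257e-03,
        3.05696486e-04,  3.38971291e-04]), 'joint_torque': array([-2.02458350e-04, -3.40172195e+01, -3.02431297e+01,  7.16592162e-02,
        3.27267358e-02, -1.90378614e-04]), 'tool_pos': array([ 0.19041433, -0.51541316,  0.20431805]), 'ee_rot': array([-3.13944073e+00, -2.19367097e-04,  3.53792680e-01]), 'wrist_force': array([ 0.25548325, -0.21838983, -0.16262148]), 'wrist_torque': array([ 0.00482346, -0.03960045,  0.06053952]), 'width': 0.09448741047869483}
{'vertical_fov': 43.74905943474223, 'cx': 258.18173256430043, 'cy': 196.75953960622843, 'dist_coeffs': array([0.01104643, 0.        , 0.        , 0.        , 0.        ]), 'rvec': array([ 0.71203353,  2.46763498, -1.31509785]), 'tvec': array([ 0.49483863, -0.08598157,  1.37326253])}
{'vertical_fov': 55.75117765252878, 'cx': 260.6666973095097, 'cy': 198.63308536774494, 'dist_coeffs': array([-0.09705482,  0.        ,  0.        ,  0.        ,  0.        ]), 'rvec': array([ 2.15135863, -2.11665398,  0.18422053]), 'tvec': array([0.00450496, 0.59813797, 0.70345234])}
```

View pics/scene0.png

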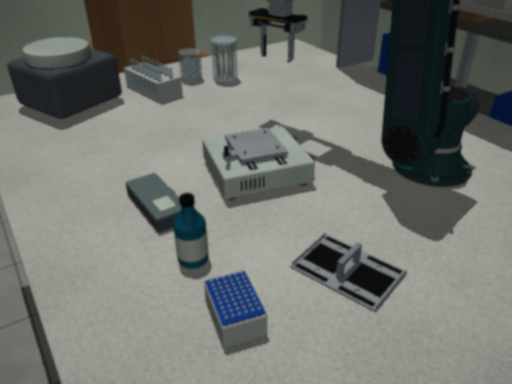

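View pics/top0.png

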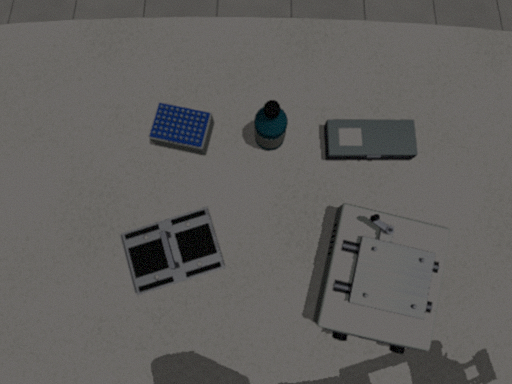

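Run:
```python
import cv2
i=cv2.imread("pics/top0.png")
f=lambda c:cv2.convertScaleAbs(c,alpha=1.8)
cv2.imwrite("pics/c1.png",f(cv2.resize(i[195:365,310:460],None,fx=5,fy=5,interpolation=cv2.INTER_CUBIC)[:, :])[:850] if 0 else f(cv2.resize(i[200:320,315:455],None,fx=5,fy=5,interpolation=cv2.INTER_CUBIC)))
cv2.imwrite("pics/c2.png",f(cv2.resize(i[200:300,110:235],None,fx=6,fy=6,interpolation=cv2.INTER_CUBIC)))
```

```text
(no output)
```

View pics/c1.png

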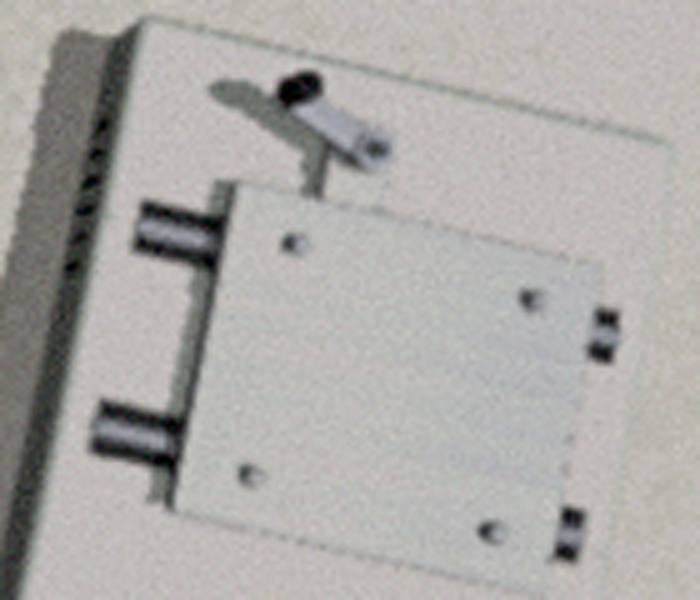

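View pics/c2.png

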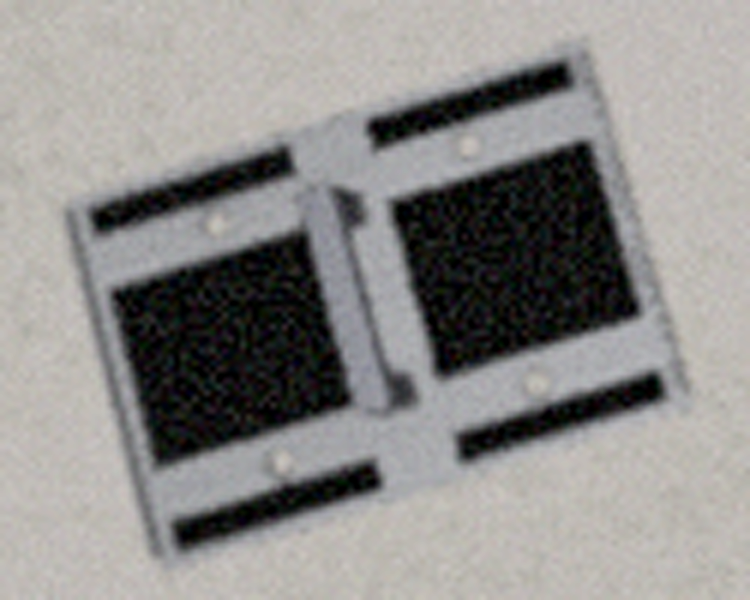

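```bash
cat > h.py <<'E'
import numpy as np,cv2
def load(n): return dict(np.load(n))
def ray(s,uv,z):
    f=192/np.tan(np.radians(float(s["vertical_fov"]))/2)
    K=np.array([[f,0,float(s["cx"])],[0,f,float(s["cy"])],[0,0,1]])
    p=cv2.undistortPoints(np.array(uv,float).reshape(-1,1,2),K,s["dist_coeffs"])[:,0]
    R=cv2.Rodrigues(s["rvec"])[0]; c=-R.T@s["tvec"]
    d=np.c_[p,np.ones(len(p))]@R
    return c+d*((z-c[2])/d[:,2:])
def proj(s,P):
    f=192/np.tan(np.radians(float(s["vertical_fov"]))/2)
    K=np.array([[f,0,float(s["cx"])],[0,f,float(s["cy"])],[0,0,1]])
    return cv2.projectPoints(np.array(P,float).reshape(-1,1,3),s["rvec"],s["tvec"],K,s["dist_coeffs"])[0][:,0]
def fit(model,P): # 2D rigid: returns centre, yaw
    m=model-model.mean(0);q=P-P.mean(0)
    a=np.arctan2((m[:,0]*q[:,1]-m[:,1]*q[:,0]).sum(),(m*q).sum())
    R=np.array([[np.cos(a),-np.sin(a)],[np.sin(a),np.cos(a)]])
    t=P.mean(0)-R@model.mean(0); return t,a,(P-(model@R.T+t))
E
python3 - <<'E'
from h import *
np.set_printoptions(precision=4,suppress=True)
s=load("top0.npz")
R=cv2.Rodrigues(s["rvec"])[0]; print("cam",-R.T@s["tvec"])
cr=lambda a,k,o:(np.array(a)+.5)/k-.5+o
hol=np.array([[.045,.048],[.045,-.048],[-.045,.048],[-.045,-.048]])
P=cr([(218,225),(468,147),(283,463),(538,384)],6,[110,200])
for z in(0,.0025,.005): print("plat",fit(hol,ray(s,P,z)[:,:2]))
C=cr([(72,207),(588,45),(163,562),(688,395)],6,[110,200])
print("corners",fit(np.array([[.07,.1],[.07,-.1],[-.07,.1],[-.07,-.1]]),ray(s,C,.008)[:,:2]))
H=cr([(318,190),(375,410)],6,[110,200]);w=ray(s,H,.05);print("handle",w,w.mean(0))
Q=cr([(297,243),(533,299),(252,475),(495,532)],5,[315,200])
for z in(.094,.098,.102): print("pins",fit(hol,ray(s,Q,z)[:,:2]))
Q=cr([(235,182),(603,265),(172,510),(548,600)],5,[315,200])
print("carr",fit(np.array([[.065,.075],[.065,-.075],[-.065,.075],[-.065,-.075]]),ray(s,Q,.094)[:,:2]))
Q=cr([(378,150),(300,87)],5,[315,200]);print("piv",ray(s,Q[:1],.11),"knob",ray(s,Q[1:],.133))
Q=cr([(148,17),(668,140)],5,[315,200]);print("hous",ray(s,Q,.076))
# depths
d=s["depth"]
for u,v in((395,280),(180,235),(270,120),(370,140)): print(u,v,d[v,u])
E
```

```text
cam [0.4707 0.0152 0.7943]
plat (array([0.4893, 0.2052]), np.float64(0.32537362926456187), array([[ 0.0001,  0.0003],
       [-0.0001,  0.    ],
       [ 0.0001,  0.0001],
       [-0.0001, -0.0005]]))
plat (array([0.4892, 0.2046]), np.float64(0.32537362926456237), array([[-0.    ,  0.0001],
       [-0.0002,  0.0001],
       [ 0.0003,  0.    ],
       [-0.    , -0.0003]]))
plat (array([0.4891, 0.204 ]), np.float64(0.3253736292645623), array([[-0.0001, -0.0001],
       [-0.0004,  0.0002],
       [ 0.0005, -0.0001],
       [ 0.0001, -0.0001]]))
corners (array([0.4902, 0.2034]), np.float64(0.32356547549268133), array([[-0.0033, -0.0027],
       [-0.0038, -0.0006],
       [ 0.0036, -0.    ],
       [ 0.0035,  0.0034]]))
handle [[0.5265 0.2154 0.05  ]
 [0.4524 0.1919 0.05  ]] [0.4895 0.2036 0.05  ]
pins (array([ 0.442 , -0.2441]), np.float64(-0.21887206462084252), array([[ 0.0005,  0.0003],
       [ 0.0001,  0.0002],
       [ 0.0002,  0.0003],
       [-0.0008, -0.0008]]))
pins (array([ 0.4422, -0.2426]), np.float64(-0.21887206462084274), array([[ 0.0002,  0.    ],
       [-0.0001,  0.0005],
       [ 0.0004,  0.    ],
       [-0.0005, -0.0006]]))
pins (array([ 0.4423, -0.2411]), np.float64(-0.2188720646208427), array([[-0.0001, -0.0002],
       [-0.0003,  0.0009],
       [ 0.0006, -0.0003],
       [-0.0002, -0.0004]]))
carr (array([ 0.4414, -0.2428]), np.float64(-0.2171178899670572), array([[-0.0008,  0.0007],
       [ 0.0001,  0.0002],
       [ 0.0015, -0.0006],
       [-0.0008, -0.0004]]))
piv [[ 0.5319 -0.2344  0.11  ]] knob [[ 0.5529 -0.1973  0.133 ]]
hous [[ 0.5875 -0.1542  0.076 ]
 [ 0.5401 -0.3694  0.076 ]]
395 280 0.6831573
180 235 0.7860231
270 120 0.6942065
370 140 0.7859037
```

```bash
cat >> h.py <<'E'
from scipy.spatial.transform import Rotation as Ro
def delta(o,p,yaw):
    R0=Ro.from_euler('xyz',o["ee_rot"]); R1=Ro.from_euler('xyz',[np.pi,0,yaw])
    return np.round((R0.inv()*R1).as_rotvec(),4), np.round(R0.inv().apply(np.array(p)-o["tool_pos"])*100,2)
def st(o): print("t",round(o["time"],2),"p",o["tool_pos"].round(4),"rpy",o["ee_rot"].round(4),"F",o["wrist_force"].round(2),"T",o["wrist_torque"].round(2),"w",round(o["width"],4),"j",o["joint_positions"].round(2))
E
python3 - <<'E'
from h import *; from bench import robot
o=robot.get_obs(); st(o); print(delta(o,[.489,.2045,.15],.325))
E
```

```text
t 0.1 p [ 0.1904 -0.5155  0.2044] rpy [-3.1396e+00 -2.0000e-04  3.5380e-01] F [-0.97 -0.12  0.34] T [-0.04 -0.02 -0.03] w 0.0935 j [-1.32  0.09  1.37 -0.    1.68 -0.1 ]
(array([-0.0019, -0.0002,  0.0288]), array([ 52.95, -57.18,   5.57]))
```

Call:
drive_tool(
  series=[
    [[-0.002,0,0.029,3,-3.3,0,100],[-0.002,0,0.029,6.5,-7,0,100],[-0.002,0,0.029,10,-10.8,0,100],[-0.002,0,0.029,13.5,-14.5,0,100],[-0.002,0,0.029,17,-18.3,0,100],[-0.002,0,0.029,20.5,-22,0,100],[-0.002,0,0.029,24,-25.9,0,100],[-0.002,0,0.029,27.5,-29.7,0,100],[-0.002,0,0.029,31,-33.5,0,100],[-0.002,0,0.029,34.5,-37.2,0,100],[-0.002,0,0.029,38,-41,1,100],[-0.002,0,0.029,41.5,-44.8,2,100],[-0.002,0,0.029,45,-48.6,3,100],[-0.002,0,0.029,48.5,-52.4,4,100],[-0.002,0,0.029,51,-55,5,100],[-0.002,0,0.029,53,-57.2,5.6,100],[-0.002,0,0.029,53,-57.2,5.6,100],[-0.002,0,0.029,53,-57.2,5.6,100]],
  ],
)

```text
time: 1.9
tool_pos: [0.4887, 0.205, 0.1485]
ee_rot: [3.141, 0.003, 0.326]
wrist_force: [0.0, -0.9, 0.5]
width: 0.0939
```

Run:
```python
from h import *; from bench import robot
o=robot.get_obs(); st(o); print(delta(o,[.489,.2045,.025],.325))
```

```text
t 1.9 p [0.4887 0.205  0.1485] rpy [3.141e+00 2.800e-03 3.264e-01] F [ 0.02 -0.91  0.53] T [ 0.04  0.02 -0.01] w 0.0939 j [ 0.29  0.06  1.51 -0.    1.57  1.53]
(array([0.0006, 0.0028, 0.0014]), array([ 0.04,  0.05, 12.35]))
```

Descend and grip.

Call:
drive_tool(
  series=[
    [[0.001,0.003,0.001,0,0,3.5,100],[0.001,0.003,0.001,0,0,7,100],[0.001,0.003,0.001,0,0,10,100],[0.001,0.003,0.001,0,0,11.5,100],[0.001,0.003,0.001,0,0,12.3,100],[0.001,0.003,0.001,0,0,12.3,60],[0.001,0.003,0.001,0,0,12.3,30],[0.001,0.003,0.001,0,0,12.3,0],[0.001,0.003,0.001,0,0,12.3,0],[0.001,0.003,0.001,0,0,12.3,0],[0.001,0.003,0.001,0,0,12.3,0],[0.001,0.003,0.001,0,0,12.3,0]],
  ],
)

```text
time: 3.1
tool_pos: [0.4885, 0.2049, 0.0256]
ee_rot: [-3.141, -0.0, 0.326]
wrist_force: [0.5, 0.2, 0.3]
width: 0.0417
```

Run:
```python
from h import *; from bench import robot
o=robot.get_obs(); st(o)
s=robot.snapshot("top"); cv2.imwrite("pics/g1.png",cv2.convertScaleAbs(cv2.resize(s["img"][180:320,80:260],None,fx=4,fy=4,interpolation=cv2.INTER_CUBIC),alpha=1.6))
```

```text
t 3.1 p [0.4885 0.2049 0.0256] rpy [-3.1412e+00 -4.0000e-04  3.2560e-01] F [0.54 0.21 0.26] T [ 0.   -0.   -0.03] w 0.0417 j [0.29 0.15 1.67 0.   1.32 1.53]
```

View pics/g1.png

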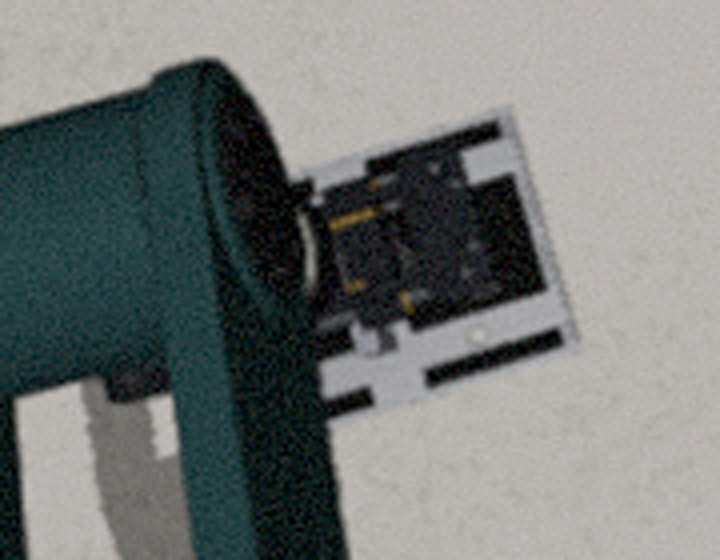

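Call:
drive_tool(
  series=[
    [[0,0,0,0,0,0,0],[0,0,0,0,0,0,0],[0,0,0,0,0,0,0],[0,0,0,0,0,0,0],[0,0,0,0,0,0,0],[0,0,0,0,0,0,0],[0,0,0,0,0,0,0],[0,0,0,0,0,0,0]],
  ],
)

```text
time: 3.95
tool_pos: [0.4885, 0.2047, 0.0254]
ee_rot: [3.142, -0.0, 0.326]
wrist_force: [0.9, -1.8, -1.0]
width: 0.0118
```

Run:
```python
from h import *; from bench import robot
o=robot.get_obs(); st(o); print(delta(o,[.489,.2045,.2],.325),delta(o,[.442,-.2425,.2],-.218))
```

```text
t 3.95 p [0.4885 0.2047 0.0254] rpy [ 3.1416e+00 -1.0000e-04  3.2560e-01] F [ 0.93 -1.77 -0.99] T [-0.23 -0.05  0.05] w 0.0118 j [0.29 0.15 1.67 0.   1.32 1.53]
(array([ 0.    , -0.0001,  0.0006]), array([  0.05,   0.03, -17.46])) (array([-0.000e+00, -1.000e-04,  5.436e-01]), array([-18.7 ,  40.88, -17.46]))
```

Call:
drive_tool(
  series=[
    [[0,0,0,0,0,-2,0],[0,0,0,0,0,-5,0],[0,0,0,0,0,-9,0],[0,0,0,0,0,-13,0],[0,0,0,-0.7,1.5,-16,0],[0,0,0.05,-2,4.4,-17.5,0],[0,0,0.1,-3.4,7.4,-17.5,0],[0,0,0.16,-4.8,10.5,-17.5,0],[0,0,0.22,-6.3,13.8,-17.5,0],[0,0,0.28,-7.8,17,-17.5,0],[0,0,0.33,-9.3,20.3,-17.5,0],[0,0,0.38,-10.8,23.6,-17.5,0],[0,0,0.43,-12.3,26.9,-17.5,0],[0,0,0.48,-13.8,30.2,-17.5,0],[0,0,0.52,-15.3,33.5,-17.5,0],[0,0,0.54,-16.6,36.3,-17.5,0],[0,0,0.544,-17.7,38.7,-17.5,0],[0,0,0.544,-18.4,40.2,-17.5,0],[0,0,0.544,-18.7,40.9,-17.5,0],[0,0,0.544,-18.7,40.9,-17.5,0]],
  ],
)

```text
time: 5.95
tool_pos: [0.4419, -0.2425, 0.1995]
ee_rot: [-3.14, 0.001, -0.219]
wrist_force: [0.1, -0.2, -5.4]
width: 0.0117
```

Run:
```python
from h import *; from bench import robot
o=robot.get_obs(); st(o)
for n in("top","scene"):
    s=robot.snapshot(n); cv2.imwrite(f"pics/h_{n}.png",cv2.convertScaleAbs(s["img"],alpha=1.4)); np.savez(f"h_{n}.npz",**s)
o=robot.get_obs(); st(o)
```

```text
t 5.95 p [ 0.4419 -0.2425  0.1995] rpy [-3.1401e+00  1.4000e-03 -2.1910e-01] F [ 0.13 -0.15 -5.43] T [ 0.07 -0.02 -0.01] w 0.0117 j [-0.62 -0.01  1.49  0.    1.67  1.17]
t 6.05 p [ 0.4422 -0.2415  0.2001] rpy [-3.140e+00  5.000e-04 -2.174e-01] F [ 0.29  0.31 -5.73] T [ 0.05 -0.03  0.03] w 0.0118 j [-0.61 -0.01  1.49  0.    1.67  1.18]
```

View pics/h_top.png

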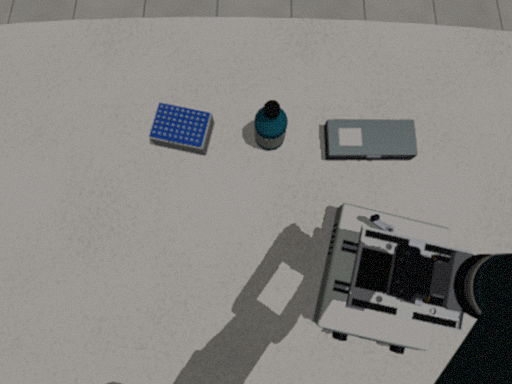

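View pics/h_scene.png

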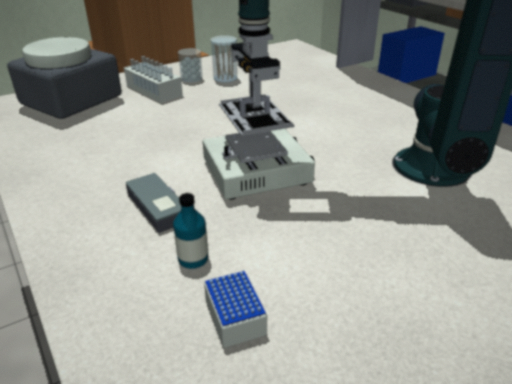

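Run:
```python
import cv2
i=cv2.imread("pics/h_top.png")
cv2.imwrite("pics/h1.png",cv2.resize(i[220:335,345:475],None,fx=6,fy=6,interpolation=cv2.INTER_CUBIC)[:600])
i=cv2.imread("pics/h_top.png")
cv2.imwrite("pics/h2.png",cv2.convertScaleAbs(cv2.resize(i[280:335,345:475],None,fx=6,fy=6,interpolation=cv2.INTER_CUBIC)[:600],alpha=.8))
```

```text
(no output)
```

View pics/h1.png

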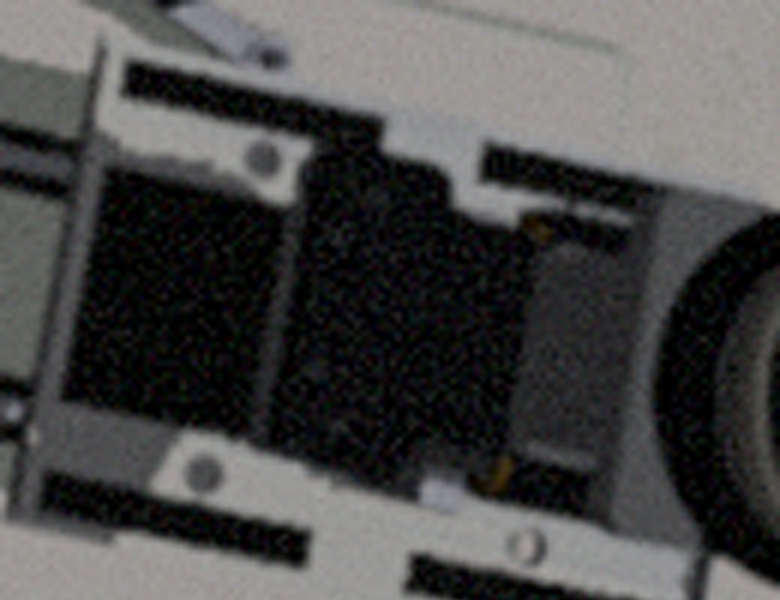

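View pics/h2.png

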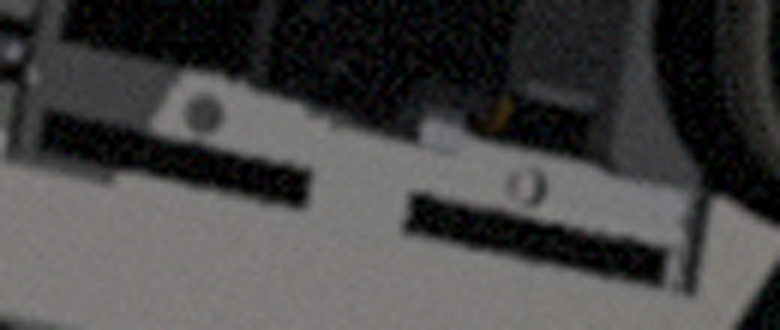

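Run:
```python
from h import *
np.set_printoptions(precision=4,suppress=True)
s=load("h_top.npz")
P=(np.array([(263,160),(204,474),(526,547)])+.5)/6-.5+[345,220]
m=np.array([[.045,.048],[-.045,.048],[-.045,-.048]])
for z in(.174,.177,.179): print(fit(m,ray(s,P,z)[:,:2]))
```

```text
(array([ 0.4426, -0.2439]), np.float64(-0.2212889299263491), array([[ 0.0003,  0.0001],
       [-0.0001, -0.0001],
       [-0.0002, -0.    ]]))
(array([ 0.4428, -0.2427]), np.float64(-0.22128892992634921), array([[-0.    ,  0.    ],
       [-0.    , -0.0002],
       [ 0.    ,  0.0002]]))
(array([ 0.443, -0.242]), np.float64(-0.221288929926349), array([[-0.0002, -0.    ],
       [ 0.    , -0.0004],
       [ 0.0002,  0.0004]]))
```

Run:
```python
from h import *; from bench import robot
o=robot.get_obs(); st(o); print(delta(o,[.4414,-.242,.131],-.218))
```

```text
t 6.05 p [ 0.4422 -0.2415  0.2001] rpy [-3.140e+00  5.000e-04 -2.174e-01] F [ 0.29  0.31 -5.73] T [ 0.05 -0.03  0.03] w 0.0118 j [-0.61 -0.01  1.49  0.    1.67  1.18]
(array([-0.0016,  0.0005,  0.0006]), array([-0.06,  0.08,  6.91]))
```

Call:
drive_tool(
  series=[
    [[-0.002,0,0,-0.06,0.08,2,0],[-0.002,0,0,-0.06,0.08,4,0],[-0.002,0,0,-0.06,0.08,5.5,0],[-0.002,0,0,-0.06,0.08,6.5,0],[-0.002,0,0,-0.06,0.08,6.9,0],[-0.002,0,0,-0.06,0.08,6.9,0],[-0.002,0,0,-0.06,0.08,6.9,0],[-0.002,0,0,-0.06,0.08,6.9,0]],
  ],
)

```text
time: 6.85
tool_pos: [0.442, -0.2424, 0.1322]
ee_rot: [3.14, -0.001, -0.217]
wrist_force: [0.3, 0.3, -5.8]
width: 0.0118
```

Run:
```python
from h import *; from bench import robot
o=robot.get_obs(); st(o);print(delta(o,[.4414,-.242,.125],-.218))
s=robot.snapshot("top"); cv2.imwrite(f"pics/i1.png",cv2.convertScaleAbs(cv2.resize(s["img"][210:335,330:475],None,fx=5,fy=5,interpolation=cv2.INTER_CUBIC),alpha=1.4)); np.savez(f"i1.npz",**s)
```

```text
t 6.85 p [ 0.442  -0.2424  0.1322] rpy [ 3.1404e+00 -1.4000e-03 -2.1740e-01] F [ 0.32  0.32 -5.82] T [0.03 0.   0.02] w 0.0118 j [-0.61  0.01  1.6  -0.    1.53  1.17]
(array([ 0.0012, -0.0014,  0.0006]), array([-0.07, -0.03,  0.72]))
```

View pics/i1.png

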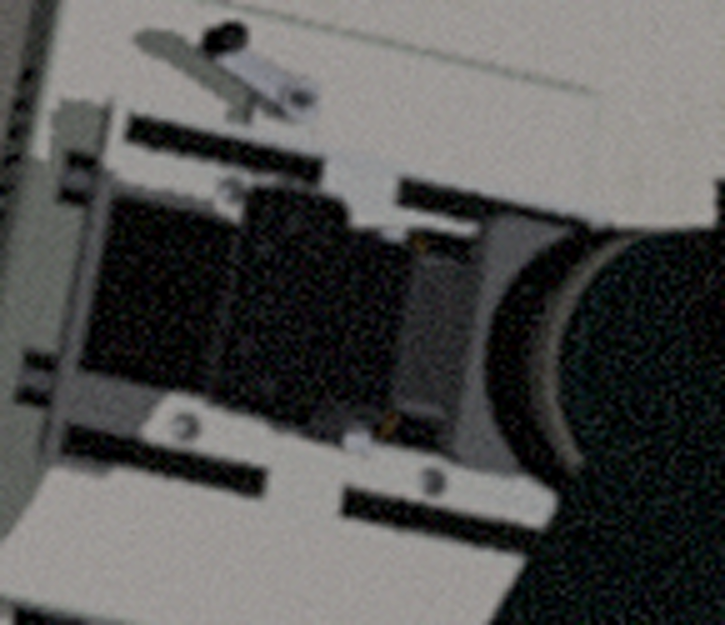

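Call:
drive_tool(
  series=[
    [[0.001,-0.001,0,-0.04,0,0.2,0],[0.001,-0.001,0,-0.04,0,0.3,0],[0.001,-0.001,0,-0.04,0,0.4,0],[0.001,-0.001,0,-0.04,0,0.5,0],[0.001,-0.001,0,-0.04,0,0.55,0],[0.001,-0.001,0,-0.04,0,0.6,0],[0.001,-0.001,0,-0.04,0,0.6,0]],
  ],
)

```text
time: 7.6
tool_pos: [0.4415, -0.2424, 0.126]
ee_rot: [3.141, -0.0, -0.217]
wrist_force: [0.8, -0.9, -5.6]
width: 0.0119
```

Run:
```python
from h import *; from bench import robot
o=robot.get_obs(); st(o);print(delta(o,[.4414,-.242,.125],-.218))
```

```text
t 7.6 p [ 0.4415 -0.2424  0.126 ] rpy [ 3.1414e+00 -1.0000e-04 -2.1750e-01] F [ 0.8  -0.93 -5.59] T [0.04 0.01 0.04] w 0.0119 j [-0.61  0.01  1.61 -0.    1.52  1.17]
(array([ 0.0002, -0.0001,  0.0005]), array([-0.02, -0.03,  0.1 ]))
```

Call:
drive_tool(
  series=[
    [[0,0,0,0,0,0.05,0],[0,0,0,0,0,0.1,0],[0,0,0,0,0,0.15,0],[0,0,0,0,0,0.2,0],[0,0,0,0,0,0.2,0]],
  ],
)

```text
time: 8.1
tool_pos: [0.4414, -0.2425, 0.124]
ee_rot: [3.141, 0.0, -0.218]
wrist_force: [-0.7, -0.9, -4.8]
width: 0.012
```

Run:
```python
from h import *; from bench import robot
o=robot.get_obs(); st(o)
```

```text
t 8.1 p [ 0.4414 -0.2425  0.124 ] rpy [ 3.1411e+00  1.0000e-04 -2.1760e-01] F [-0.73 -0.87 -4.77] T [-0.13  0.22 -0.09] w 0.012 j [-0.61  0.01  1.61 -0.    1.52  1.17]
```

Call:
drive_tool(
  series=[
    [[0,0,0,0,0,0.05,0],[0,0,0,0,0,0.1,0],[0,0,0,0,0,0.1,0]],
  ],
)

```text
time: 8.4
tool_pos: [0.4414, -0.2425, 0.1228]
ee_rot: [3.141, 0.0, -0.218]
wrist_force: [-0.2, -0.6, -4.3]
width: 0.0117
```

Run:
```python
from h import *; from bench import robot
o=robot.get_obs(); st(o)
```

```text
t 8.4 p [ 0.4414 -0.2425  0.1228] rpy [ 3.1411e+00  2.0000e-04 -2.1770e-01] F [-0.21 -0.61 -4.28] T [-0.11  0.18 -0.  ] w 0.0117 j [-0.61  0.02  1.61 -0.    1.52  1.17]
```

Call:
drive_tool(
  series=[
    [[0,0,0,0,0,0.05,0],[0,0,0,0,0,0.1,0],[0,0,0,0,0,0.15,0],[0,0,0,0,0,0.2,0],[0,0,0,0,0,0.2,0]],
  ],
)

```text
time: 8.9
tool_pos: [0.4413, -0.2425, 0.1207]
ee_rot: [3.141, 0.0, -0.218]
wrist_force: [-0.2, -1.3, -5.1]
width: 0.0122
```

Run:
```python
from h import *; from bench import robot
o=robot.get_obs(); st(o)
```

```text
t 8.9 p [ 0.4413 -0.2425  0.1207] rpy [ 3.1411e+00  3.0000e-04 -2.1770e-01] F [-0.23 -1.28 -5.12] T [-0.09  0.14 -0.07] w 0.0122 j [-0.61  0.02  1.61 -0.    1.51  1.17]
```

Call:
drive_tool(
  series=[
    [[0,0,0,0,0,0.05,0],[0,0,0,0,0,0.1,0],[0,0,0,0,0,0.15,0],[0,0,0,0,0,0.15,0]],
  ],
)

```text
time: 9.3
tool_pos: [0.4414, -0.2427, 0.1195]
ee_rot: [3.141, 0.0, -0.218]
wrist_force: [-1.2, -0.5, -3.3]
width: 0.0119
```

Run:
```python
from h import *; from bench import robot
o=robot.get_obs(); st(o)
s=robot.snapshot("top"); cv2.imwrite(f"pics/k1.png",cv2.convertScaleAbs(cv2.resize(s["img"][210:335,330:475],None,fx=5,fy=5,interpolation=cv2.INTER_CUBIC),alpha=1.4)); np.savez(f"k1.npz",**s)
s=robot.snapshot("scene"); cv2.imwrite(f"pics/k2.png",cv2.convertScaleAbs(cv2.resize(s["img"][90:210,190:330],None,fx=5,fy=5,interpolation=cv2.INTER_CUBIC),alpha=1.2))
```

```text
t 9.3 p [ 0.4414 -0.2427  0.1195] rpy [ 3.1408e+00  1.0000e-04 -2.1770e-01] F [-1.25 -0.54 -3.26] T [-0.06  0.24 -0.09] w 0.0119 j [-0.61  0.02  1.62 -0.    1.51  1.17]
```

View pics/k1.png

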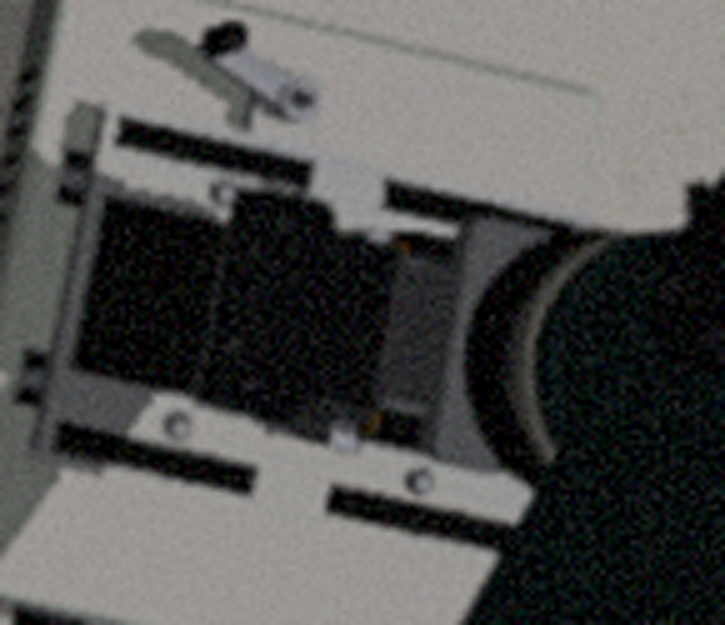

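View pics/k2.png

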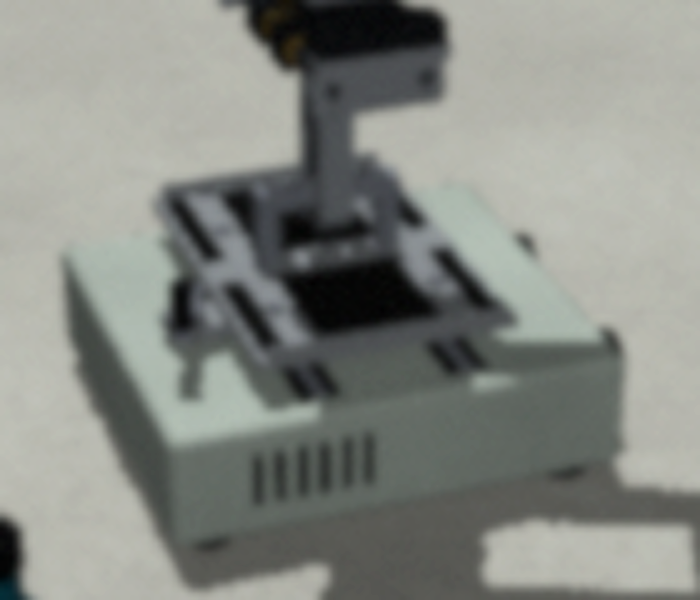

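Call:
drive_tool(
  series=[
    [[0,0,0,0,0,0.03,0],[0,0,0,0,0,0.06,0],[0,0,0,0,0,0.1,0],[0,0,0,0,0,0.1,0]],
  ],
)

```text
time: 9.8
tool_pos: [0.4414, -0.2426, 0.1194]
ee_rot: [3.141, -0.0, -0.218]
wrist_force: [-3.8, 2.6, 3.0]
width: 0.0116
```

Run:
```python
from h import *; from bench import robot
o=robot.get_obs(); st(o)
```

```text
t 9.8 p [ 0.4414 -0.2426  0.1194] rpy [ 3.1406e+00 -4.0000e-04 -2.1770e-01] F [-3.83  2.62  3.05] T [ 0.23  0.69 -0.06] w 0.0116 j [-0.61  0.02  1.62 -0.    1.51  1.17]
```

Call:
drive_tool(
  series=[
    [[0,0,0,0,0,-0.05,0],[0,0,0,0,0,-0.05,20],[0,0,0,0,0,-0.05,60],[0,0,0,0,0,-0.05,60],[0,0,0,0,0,-0.05,60],[0,0,0,0,0,-0.05,60],[0,0,0,0,0,-0.05,60],[0,0,0,0,0,-2,60],[0,0,0,0,0,-5,60],[0,0,0,0,0,-9,30],[0,0,0,0,0,-12,0],[0,0,0,0,0,-12,0]],
  ],
)

```text
time: 11.0
tool_pos: [0.4434, -0.2439, 0.2452]
ee_rot: [3.136, -0.01, -0.218]
wrist_force: [0.3, -0.1, 0.2]
width: 0.0355
```

Run:
```python
from h import *; from bench import robot
o=robot.get_obs(); st(o)
print("go +y", )
s=robot.snapshot("top"); cv2.imwrite(f"pics/l1.png",cv2.convertScaleAbs(cv2.resize(s["img"][195:335,320:480],None,fx=5,fy=5,interpolation=cv2.INTER_CUBIC)[:600],alpha=1.4)); np.savez(f"l1.npz",**s)
s=robot.snapshot("scene"); cv2.imwrite(f"pics/l2.png",cv2.convertScaleAbs(cv2.resize(s["img"][90:210,190:330],None,fx=5,fy=5,interpolation=cv2.INTER_CUBIC),alpha=1.2));np.savez(f"l2.npz",**s)
```

```text
t 11.0 p [ 0.4434 -0.2439  0.2452] rpy [ 3.1365 -0.0103 -0.2176] F [ 0.26 -0.07  0.23] T [ 0.05 -0.01  0.05] w 0.0355 j [-0.61 -0.02  1.41 -0.    1.75  1.17]
go +y
```

View pics/l1.png

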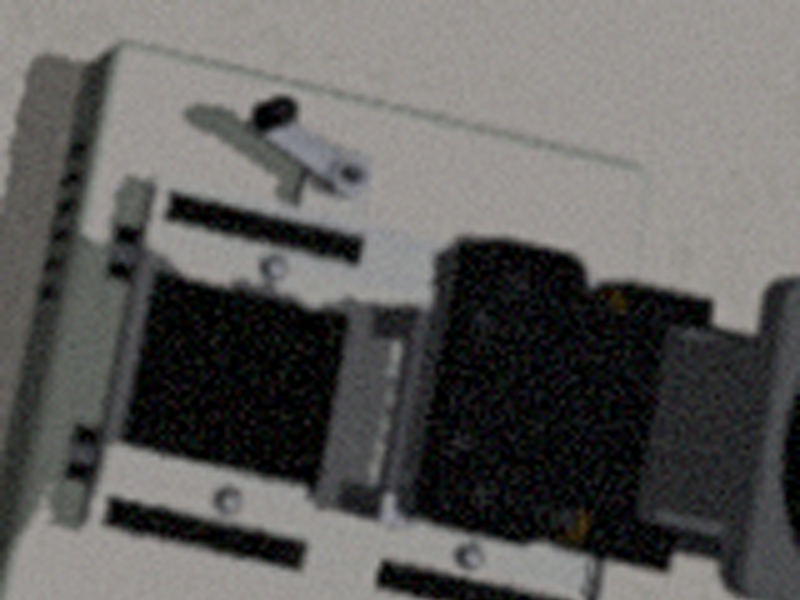

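View pics/l2.png

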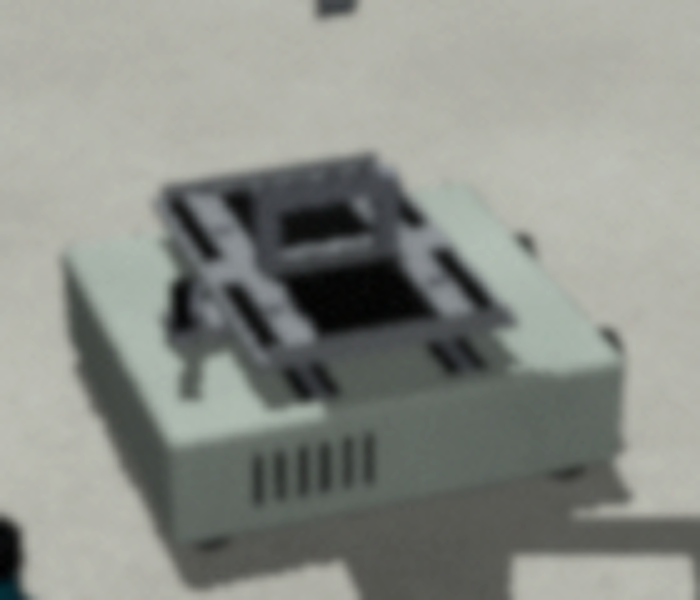

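```bash
cat >> h.py <<'E'
C=np.array([.4418,-.2428]); Y=-.218
R2=lambda a:np.array([[np.cos(a),-np.sin(a)],[np.sin(a),np.cos(a)]])
def push(th,gap):
    k=np.array([.086,.028])+.04*np.array([np.cos(th),np.sin(th)])
    t=np.array([-np.sin(th),np.cos(th)])
    return C+R2(Y)@(k-t*(.014+gap)), th-np.pi/2+Y
def pr(o,th,gap,z):
    p,y=push(th,gap); a,b=delta(o,[*p,z],y); print(round(th,2),p.round(4),round(y,3),a,b)
E
python3 - <<'E'
from h import *; from bench import robot
o=robot.get_obs(); st(o)
s=load("l1.npz"); k=ray(s,[(320+275.5/5-.5,195+110.5/5-.5)],.133)[0,:2]; pv=ray(s,[(320+351/5-.5,195+173/5-.5)],.108)[0,:2]
print(R2(-Y)@(k-C),R2(-Y)@(pv-C))
v=R2(-Y)@(k-C)-[.086,.028]; print("th",np.arctan2(v[1],v[0]),np.hypot(*v))
pr(o,1.27,.012,.19)
E
```

```text
t 11.1 p [ 0.4416 -0.2427  0.2398] rpy [ 3.140e+00 -1.700e-03 -2.176e-01] F [ 0.26 -1.    0.2 ] T [ 0.03  0.01 -0.  ] w 0.0278 j [-0.61 -0.02  1.42 -0.    1.75  1.17]
[0.09936108 0.06857855] [0.08718429 0.02812768]
th 1.2527121793226357 0.04272162225599775
1.27 [ 0.5742 -0.2122] -0.519 [ 0.0013 -0.002   0.3012] [12.28 -5.85  4.99]
```

Call:
drive_tool(
  series=[
    [[0,0,0.1,3,-1.5,0,0],[0,0,0.2,6,-3,0,0],[0,0,0.3,9,-4.4,1,0],[0.001,-0.002,0.3,11,-5.3,3,0],[0.001,-0.002,0.3,12.3,-5.85,5,0],[0.001,-0.002,0.3,12.3,-5.85,5,0],[0.001,-0.002,0.3,12.3,-5.85,5,0]],
  ],
)

```text
time: 11.8
tool_pos: [0.5731, -0.2118, 0.1876]
ee_rot: [3.141, 0.005, -0.517]
wrist_force: [0.1, -0.4, 0.2]
width: 0.0006
```

Run:
```python
from h import *; from bench import robot
o=robot.get_obs(); st(o); pr(o,1.27,.012,.114)
s=robot.snapshot("top"); cv2.imwrite(f"pics/m1.png",cv2.convertScaleAbs(cv2.resize(s["img"][175:315,320:480],None,fx=5,fy=5,interpolation=cv2.INTER_CUBIC)[:600],alpha=1.4))
```

```text
t 11.8 p [ 0.5731 -0.2118  0.1876] rpy [ 3.1406  0.005  -0.5175] F [ 0.15 -0.45  0.24] T [ 0.06 -0.01  0.03] w 0.0006 j [-0.45  0.23  1.24 -0.    1.67  1.64]
1.27 [ 0.5742 -0.2122] -0.519 [0.001  0.005  0.0013] [ 0.15 -0.02  7.36]
```

View pics/m1.png

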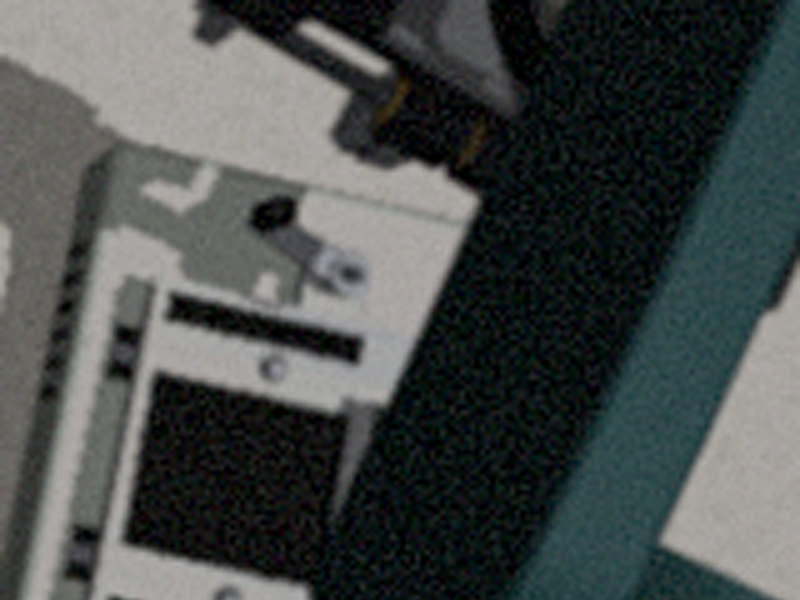

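Call:
drive_tool(
  series=[
    [[0.001,0.005,0,0.2,0,3,0],[0.001,0.005,0,0.2,0,5.5,0],[0.001,0.005,0,0.2,0,7,0],[0.001,0.005,0,0.2,0,7.35,0],[0.001,0.005,0,0.2,0,7.35,0],[0.001,0.005,0,0.2,0,7.35,0]],
  ],
)

```text
time: 12.45
tool_pos: [0.576, -0.2138, 0.1179]
ee_rot: [-3.141, -0.007, -0.518]
wrist_force: [0.5, -0.2, 0.7]
width: 0.0004
```

Run:
```python
from h import *; from bench import robot
o=robot.get_obs(); st(o)
for th in np.arange(1.25,3.2,.1): pr(o,th,max(0,.008-(th-1.25)*.08),.114)
s=robot.snapshot("scene"); cv2.imwrite(f"pics/m2.png",cv2.convertScaleAbs(cv2.resize(s["img"][90:210,190:330],None,fx=5,fy=5,interpolation=cv2.INTER_CUBIC),alpha=1.2))
```

```text
t 12.45 p [ 0.576  -0.2138  0.1179] rpy [-3.1411 -0.0066 -0.5181] F [ 0.52 -0.22  0.74] T [ 0.03  0.01 -0.02] w 0.0004 j [-0.45  0.26  1.35  0.    1.53  1.64]
1.25 [ 0.5712 -0.211 ] -0.539 [-0.0006 -0.0066  0.0207] [-0.55 -0.    0.39]
1.35 [ 0.5615 -0.2038] -0.439 [-0.0002 -0.0066 -0.0793] [-1.76 -0.15  0.38]
1.45 [ 0.5583 -0.201 ] -0.339 [ 1.000e-04 -6.600e-03 -1.793e-01] [-2.17 -0.24  0.38]
1.55 [ 0.5549 -0.1985] -0.239 [ 0.0004 -0.0066 -0.2793] [-2.59 -0.28  0.37]
1.65 [ 0.5512 -0.1964] -0.139 [ 0.0008 -0.0066 -0.3793] [-3.02 -0.29  0.37]
1.75 [ 0.5474 -0.1946] -0.039 [ 0.0011 -0.0065 -0.4793] [-3.44 -0.25  0.37]
1.85 [ 0.5433 -0.1933] 0.061 [ 0.0014 -0.0065 -0.5793] [-3.85 -0.17  0.36]
1.95 [ 0.5392 -0.1923] 0.161 [ 0.0017 -0.0065 -0.6793] [-4.26 -0.04  0.36]
2.05 [ 0.535  -0.1918] 0.261 [ 0.0021 -0.0064 -0.7793] [-4.65  0.12  0.36]
2.15 [ 0.5308 -0.1917] 0.361 [ 0.0024 -0.0063 -0.8793] [-5.02  0.32  0.36]
2.25 [ 0.5266 -0.192 ] 0.461 [ 0.0028 -0.0063 -0.9793] [-5.37  0.56  0.35]
2.35 [ 0.5224 -0.1927] 0.561 [ 0.0031 -0.0062 -1.0793] [-5.7   0.83  0.35]
2.45 [ 0.5183 -0.1939] 0.661 [ 0.0034 -0.0061 -1.1793] [-6.    1.13  0.35]
2.55 [ 0.5144 -0.1954] 0.761 [ 0.0038 -0.006  -1.2793] [-6.26  1.46  0.35]
2.65 [ 0.5106 -0.1974] 0.861 [ 0.0041 -0.0058 -1.3793] [-6.5   1.81  0.35]
2.75 [ 0.507  -0.1997] 0.961 [ 0.0044 -0.0057 -1.4793] [-6.69  2.19  0.34]
2.85 [ 0.5037 -0.2023] 1.061 [ 0.0048 -0.0055 -1.5793] [-6.85  2.58  0.34]
2.95 [ 0.5007 -0.2053] 1.161 [ 0.0051 -0.0054 -1.6793] [-6.96  2.99  0.34]
3.05 [ 0.498  -0.2085] 1.261 [ 0.0055 -0.0052 -1.7793] [-7.04  3.41  0.34]
3.15 [ 0.4956 -0.212 ] 1.361 [ 0.0058 -0.005  -1.8793] [-7.07  3.83  0.34]
```

View pics/m2.png

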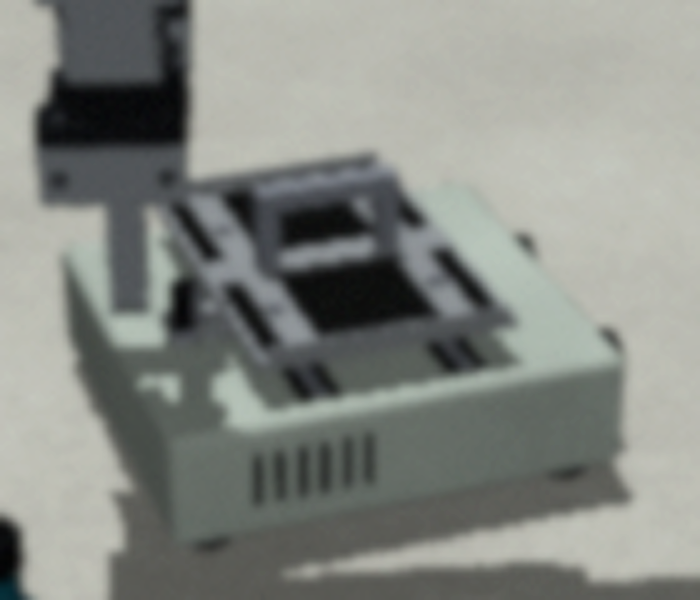

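Call:
drive_tool(
  series=[
    [[0,-0.006,0,-0.5,0,0.35,0],[0,-0.006,-0.04,-1.2,-0.05,0.35,0],[0,-0.006,-0.08,-1.75,-0.15,0.35,0],[0,-0.006,-0.13,-1.95,-0.2,0.35,0],[0,-0.006,-0.18,-2.15,-0.25,0.35,0],[0,-0.006,-0.23,-2.4,-0.27,0.35,0],[0,-0.006,-0.28,-2.6,-0.28,0.35,0],[0,-0.006,-0.33,-2.8,-0.29,0.35,0],[0,-0.006,-0.38,-3,-0.29,0.35,0],[0,-0.006,-0.43,-3.2,-0.27,0.35,0],[0,-0.006,-0.48,-3.45,-0.25,0.35,0],[0,-0.006,-0.53,-3.65,-0.2,0.35,0],[0,-0.006,-0.58,-3.85,-0.17,0.35,0],[0,-0.006,-0.63,-4.05,-0.1,0.35,0],[0,-0.006,-0.68,-4.25,-0.05,0.35,0],[0,-0.006,-0.73,-4.45,0.05,0.35,0],[0,-0.006,-0.78,-4.65,0.12,0.35,0],[0,-0.006,-0.78,-4.65,0.12,0.35,0]],
  ],
)

```text
time: 14.3
tool_pos: [0.5356, -0.1914, 0.115]
ee_rot: [3.139, -0.002, 0.262]
wrist_force: [1.3, 0.9, 1.0]
width: 0.0005
```

Run:
```python
from h import *; from bench import robot
o=robot.get_obs(); st(o)
for th in np.arange(2.05,3.2,.1): pr(o,th,0,.114)
s=robot.snapshot("scene"); cv2.imwrite(f"pics/n2.png",cv2.convertScaleAbs(cv2.resize(s["img"][90:210,190:330],None,fx=5,fy=5,interpolation=cv2.INTER_CUBIC),alpha=1.2))
```

```text
t 14.3 p [ 0.5356 -0.1914  0.115 ] rpy [ 3.1389e+00 -1.7000e-03  2.6220e-01] F [1.29 0.92 1.04] T [ 0.13 -0.19 -0.02] w 0.0005 j [-0.44  0.16  1.47 -0.    1.51  0.87]
2.05 [ 0.535  -0.1918] 0.261 [ 0.0026 -0.0017  0.001 ] [-0.07  0.02  0.1 ]
2.15 [ 0.5308 -0.1917] 0.361 [ 0.0027 -0.0015 -0.099 ] [-0.47 -0.1   0.1 ]
2.25 [ 0.5266 -0.192 ] 0.461 [ 0.0028 -0.0014 -0.199 ] [-0.89 -0.18  0.1 ]
2.35 [ 0.5224 -0.1927] 0.561 [ 0.0029 -0.0013 -0.299 ] [-1.31 -0.22  0.1 ]
2.45 [ 0.5183 -0.1939] 0.661 [ 0.0029 -0.0011 -0.399 ] [-1.73 -0.21  0.1 ]
2.55 [ 0.5144 -0.1954] 0.761 [ 0.003 -0.001 -0.499] [-2.16 -0.16  0.1 ]
2.65 [ 0.5106 -0.1974] 0.861 [ 0.0031 -0.0008 -0.599 ] [-2.57 -0.07  0.1 ]
2.75 [ 0.507  -0.1997] 0.961 [ 0.0031 -0.0007 -0.699 ] [-2.97  0.06  0.1 ]
2.85 [ 0.5037 -0.2023] 1.061 [ 3.20e-03 -5.00e-04 -7.99e-01] [-3.36  0.23  0.1 ]
2.95 [ 0.5007 -0.2053] 1.161 [ 3.20e-03 -4.00e-04 -8.99e-01] [-3.73  0.43  0.1 ]
3.05 [ 0.498  -0.2085] 1.261 [ 3.30e-03 -2.00e-04 -9.99e-01] [-4.08  0.68  0.1 ]
3.15 [ 0.4956 -0.212 ] 1.361 [ 0.0033 -0.     -1.099 ] [-4.4   0.95  0.1 ]
```

View pics/n2.png

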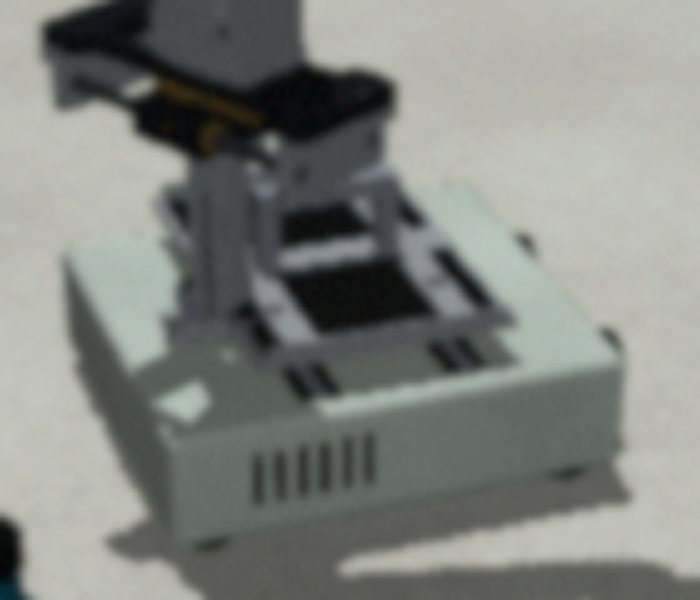

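Call:
drive_tool(
  series=[
    [[0.003,-0.001,-0.05,-0.25,-0.05,0.05,0],[0.003,-0.001,-0.1,-0.47,-0.1,0.05,0],[0.003,-0.001,-0.15,-0.68,-0.14,0.05,0],[0.003,-0.001,-0.2,-0.89,-0.18,0.05,0],[0.003,-0.001,-0.25,-1.1,-0.2,0.05,0],[0.003,-0.001,-0.3,-1.31,-0.22,0.05,0],[0.003,-0.001,-0.35,-1.52,-0.22,0.05,0],[0.003,-0.001,-0.4,-1.73,-0.21,0.05,0],[0.003,-0.001,-0.45,-1.95,-0.19,0.05,0],[0.003,-0.001,-0.5,-2.16,-0.16,0.05,0],[0.003,-0.001,-0.55,-2.36,-0.12,0.05,0],[0.003,-0.001,-0.6,-2.57,-0.07,0.05,0],[0.003,-0.001,-0.65,-2.77,0,0.05,0],[0.003,-0.001,-0.7,-2.97,0.06,0.05,0],[0.003,-0.001,-0.75,-3.17,0.14,0.05,0],[0.003,0,-0.8,-3.36,0.23,0.05,0],[0.003,0,-0.85,-3.55,0.33,0.05,0],[0.003,0,-0.9,-3.73,0.43,0.05,0],[0.003,0,-0.9,-3.73,0.43,0.05,0]],
  ],
)

```text
time: 16.25
tool_pos: [0.5005, -0.2052, 0.1147]
ee_rot: [3.142, -0.0, 1.16]
wrist_force: [-0.0, 0.9, 0.4]
width: 0.0008
```

Run:
```python
from h import *; from bench import robot
o=robot.get_obs(); st(o)
for th in (2.95,3.0,3.05,3.1,np.pi): pr(o,th,0,.114)
pr(o,np.pi,-.001,.114)
pr(o,np.pi,-.002,.114)
pr(o,np.pi,-.003,.114)
```

```text
t 16.25 p [ 0.5005 -0.2052  0.1147] rpy [ 3.1416e+00 -3.0000e-04  1.1602e+00] F [-0.    0.85  0.43] T [ 0.2  -0.01 -0.08] w 0.0008 j [-0.49  0.1   1.53  0.    1.5  -0.08]
2.95 [ 0.5007 -0.2053] 1.161 [ 0.     -0.0003 -0.001 ] [-0.    0.02  0.07]
3.0 [ 0.4993 -0.2069] 1.211 [ 0.     -0.0003 -0.051 ] [-0.2  -0.05  0.07]
3.05 [ 0.498  -0.2085] 1.261 [ 0.     -0.0003 -0.101 ] [-0.41 -0.1   0.07]
3.1 [ 0.4968 -0.2103] 1.311 [ 0.     -0.0003 -0.151 ] [-0.62 -0.15  0.07]
3.14 [ 0.4958 -0.2117] 1.353 [ 1.000e-04 -3.000e-04 -1.926e-01] [-0.79 -0.17  0.07]
3.14 [ 0.4956 -0.2127] 1.353 [ 1.000e-04 -3.000e-04 -1.926e-01] [-0.89 -0.15  0.07]
3.14 [ 0.4954 -0.2137] 1.353 [ 1.000e-04 -3.000e-04 -1.926e-01] [-0.99 -0.14  0.07]
3.14 [ 0.4951 -0.2147] 1.353 [ 1.000e-04 -3.000e-04 -1.926e-01] [-1.09 -0.12  0.07]
```

Call:
drive_tool(
  series=[
    [[0,0,-0.05,-0.2,-0.05,0.03,0],[0,0,-0.1,-0.4,-0.1,0.03,0],[0,0,-0.15,-0.62,-0.15,0.03,0],[0,0,-0.19,-0.75,-0.17,0.03,0],[0,0,-0.19,-0.8,-0.17,0.03,0],[0,0,-0.19,-0.8,-0.17,0.03,0]],
  ],
)

```text
time: 16.85
tool_pos: [0.4956, -0.2116, 0.1145]
ee_rot: [-3.141, -0.001, 1.348]
wrist_force: [-0.2, 1.8, 1.0]
width: 0.0003
```

Run:
```python
from h import *; from bench import robot
o=robot.get_obs(); st(o)
for g in(0,.001,.002,.003,.004):pr(o,np.pi,-g,.114)
```

```text
t 16.85 p [ 0.4956 -0.2116  0.1145] rpy [-3.1412e+00 -7.0000e-04  1.3485e+00] F [-0.2   1.77  1.03] T [ 0.35  0.1  -0.02] w 0.0003 j [-0.51  0.1   1.54  0.    1.5  -0.29]
3.14 [ 0.4958 -0.2117] 1.353 [-0.0004 -0.0007 -0.0043] [-0.01  0.02  0.05]
3.14 [ 0.4956 -0.2127] 1.353 [-0.0004 -0.0007 -0.0043] [-0.11  0.02  0.05]
3.14 [ 0.4954 -0.2137] 1.353 [-0.0004 -0.0007 -0.0043] [-0.21  0.02  0.05]
3.14 [ 0.4951 -0.2147] 1.353 [-0.0004 -0.0007 -0.0043] [-0.31  0.02  0.05]
3.14 [ 0.4949 -0.2156] 1.353 [-0.0004 -0.0007 -0.0043] [-0.41  0.02  0.05]
```

Not at the stop yet (force 1.8 N); push on in small steps until the force rises.

Call:
drive_tool(
  series=[
    [[0,0,0,-0.05,0,0,0],[0,0,0,-0.1,0,0,0],[0,0,0,-0.15,0,0,0],[0,0,0,-0.15,0,0,0]],
  ],
)

```text
time: 17.25
tool_pos: [0.4956, -0.2118, 0.1146]
ee_rot: [-3.141, -0.003, 1.349]
wrist_force: [-0.2, 5.5, 1.8]
width: 0.0003
```

Call:
drive_tool(
  series=[
    [[0,0,0,-0.1,0,0,0],[0,0,0,-0.2,0,0,0],[0,0,0,-0.2,0,0,0]],
  ],
)

```text
time: 17.55
tool_pos: [0.4955, -0.2119, 0.1146]
ee_rot: [-3.141, -0.007, 1.349]
wrist_force: [0.5, 7.4, 1.5]
width: 0.0006
```

Run:
```python
from h import *; from bench import robot
o=robot.get_obs(); st(o)
s=robot.snapshot("top"); cv2.imwrite(f"pics/q1.png",cv2.convertScaleAbs(cv2.resize(s["img"][195:335,320:480],None,fx=5,fy=5,interpolation=cv2.INTER_CUBIC)[:600],alpha=1.4))
s=robot.snapshot("scene"); cv2.imwrite(f"pics/q2.png",cv2.convertScaleAbs(cv2.resize(s["img"][90:210,190:330],None,fx=5,fy=5,interpolation=cv2.INTER_CUBIC),alpha=1.2))
```

```text
t 17.55 p [ 0.4955 -0.2119  0.1146] rpy [-3.1408 -0.0071  1.3492] F [0.47 7.4  1.51] T [ 1.35 -0.14  0.  ] w 0.0006 j [-0.51  0.1   1.54  0.01  1.51 -0.29]
```

View pics/q1.png

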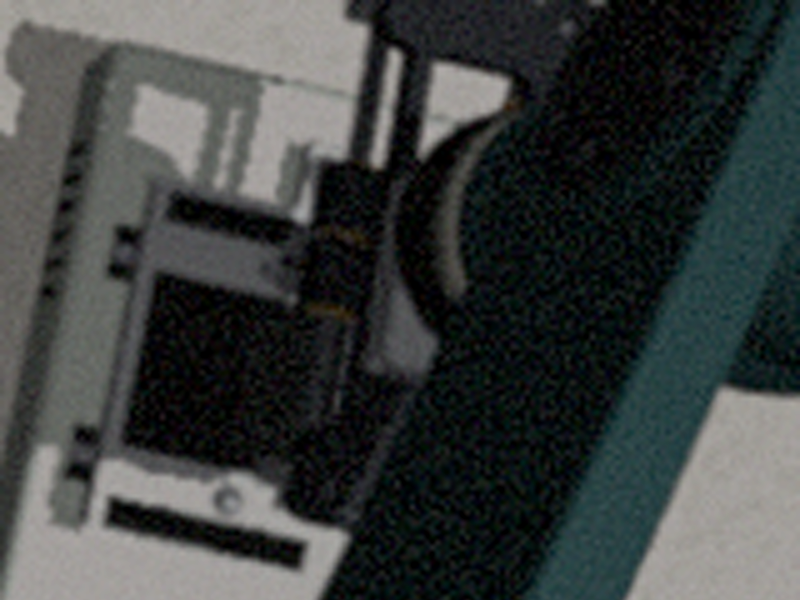

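View pics/q2.png

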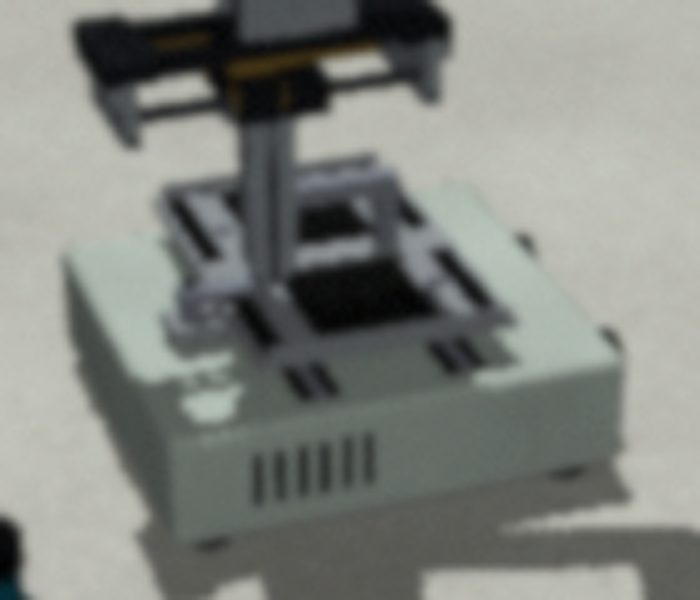

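Call:
drive_tool(
  series=[
    [[0,0,0,0.3,0,0,0],[0,0,0,0.9,0,0,0],[0,0,0,1,0,-1,0],[0,0,0,1,0,-4,0],[0,0,0,1,0,-8,0],[0,0,0,1,0,-12,0],[0,0,0,3,0,-14,0],[0,0,0,7,0,-14,0],[0,0,0,11,0,-14,0],[0,0,0,15,0,-14,0],[0,0,0,19,0,-14,0],[0,0,0,22,0,-14,0],[0,0,0,22,0,-14,0],[0,0,0,22,0,-14,0],[0,0,0,22,0,-14,0]],
  ],
)

```text
time: 19.15
tool_pos: [0.5438, 0.0005, 0.2565]
ee_rot: [-3.142, -0.006, 1.348]
wrist_force: [-0.2, -0.2, 0.5]
width: 0.0002
```

Run:
```python
from h import *; from bench import robot
o=robot.get_obs(); st(o)
s=robot.snapshot("top"); cv2.imwrite(f"pics/r1.png",cv2.convertScaleAbs(cv2.resize(s["img"][195:335,320:480],None,fx=5,fy=5,interpolation=cv2.INTER_CUBIC)[:600],alpha=1.4)); np.savez("r1.npz",**s)
cv2.imwrite("pics/r0.png",s["img"])
s=robot.snapshot("scene"); cv2.imwrite(f"pics/r2.png",cv2.convertScaleAbs(cv2.resize(s["img"][90:210,190:330],None,fx=5,fy=5,interpolation=cv2.INTER_CUBIC),alpha=1.2))
```

```text
t 19.15 p [5.438e-01 5.000e-04 2.565e-01] rpy [-3.1415 -0.006   1.3478] F [-0.2  -0.16  0.51] T [-0.04 -0.07 -0.01] w 0.0002 j [-0.11  0.07  1.29  0.01  1.78  0.12]
```

View pics/r1.png

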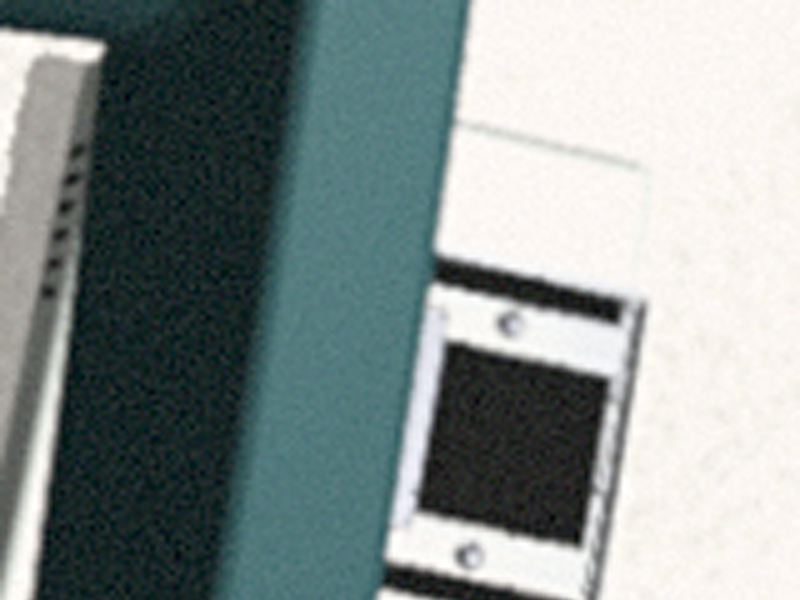

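View pics/r2.png

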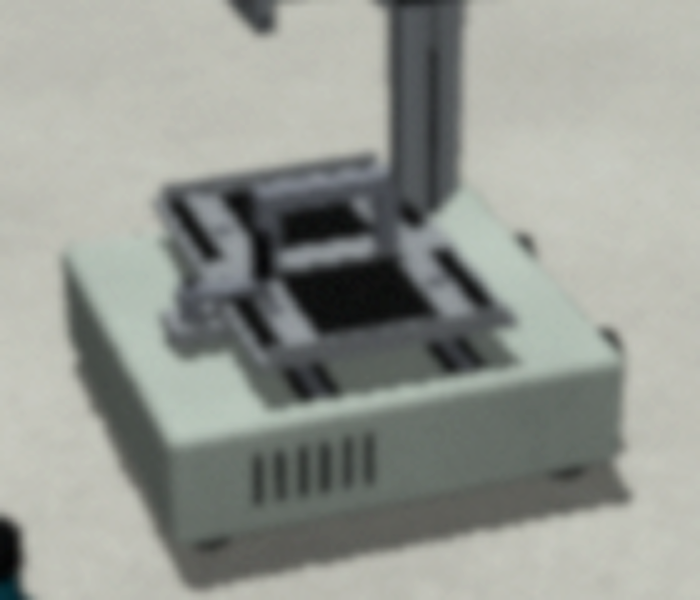

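View pics/r0.png

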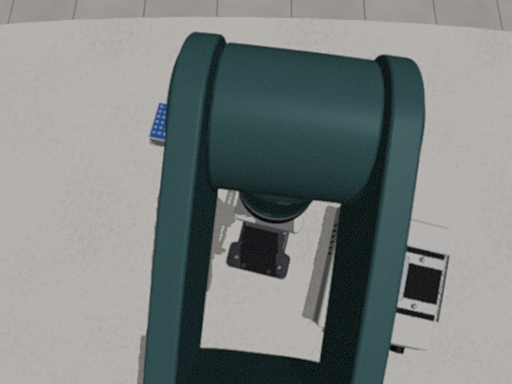

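Call:
drive_tool(
  series=[
    [[0,0,0,3,-2,0,0],[0,0,0,7,-4.5,0,0],[0,0,0,11,-7,0,0],[0,0,0,15,-9.5,0,0],[0,0,0,19,-12,0,0],[0,0,0,22,-14,0,0],[0,0,0,24,-15,0,0],[0,0,0,24,-15,0,0],[0,0,0,24,-15,0,0]],
  ],
)

```text
time: 20.15
tool_pos: [0.451, 0.2668, 0.2579]
ee_rot: [3.142, -0.006, 1.347]
wrist_force: [0.1, -0.5, 0.1]
width: 0.0004
```

Run:
```python
from h import *; from bench import robot
np.set_printoptions(precision=4,suppress=True)
o=robot.get_obs(); st(o)
s=robot.snapshot("top"); cv2.imwrite(f"pics/s1.png",cv2.convertScaleAbs(cv2.resize(s["img"][195:335,320:480],None,fx=5,fy=5,interpolation=cv2.INTER_CUBIC)[:600],alpha=1.3)); np.savez("s1.npz",**s)
cv2.imwrite("pics/s0.png",s["img"])
# expected knob end pixel
for th in (2.9,3.0,3.1,np.pi):
    k=np.array([.086,.028])+.04*np.array([np.cos(th),np.sin(th)]); w=C+R2(Y)@k
    print(th,(proj(s,[*w,.133])-[320,195])*5)
# depth plane of plate
d=s["depth"];R=cv2.Rodrigues(s["rvec"])[0];c=-R.T@s["tvec"]
for a,b in((.058,.03),(.058,.07),(.058,-.07),(-.058,.07),(-.058,-.07),(-.03,.06),(.055,0),(-.055,0)):
    w=np.array([*(C+R2(Y)@[a,b]),.099]); u,v=proj(s,w)[0]
    zz=(R@w+s["tvec"])[2]; print(a,b,"z err mm",round((zz-np.median(d[int(round(v))-1:int(round(v))+2,int(round(u))-1:int(round(u))+2]))*1e3,1))
```

```text
t 20.15 p [0.451  0.2668 0.2579] rpy [ 3.1415 -0.0056  1.3465] F [ 0.13 -0.49  0.05] T [-0.02 -0.04 -0.03] w 0.0004 j [0.42 0.02 1.34 0.   1.78 0.65]
2.9 [[328.546  264.8562]]
3.0 [[338.4397 269.2846]]
3.1 [[348.6662 272.6872]]
3.141592653589793 [[352.9927 273.7919]]
0.058 0.03 z err mm 4.2
0.058 0.07 z err mm 1.1
0.058 -0.07 z err mm 0.5
-0.058 0.07 z err mm 0.1
-0.058 -0.07 z err mm 1.8
-0.03 0.06 z err mm 0.5
0.055 0 z err mm 0.2
-0.055 0 z err mm 0.1
```

View pics/s1.png

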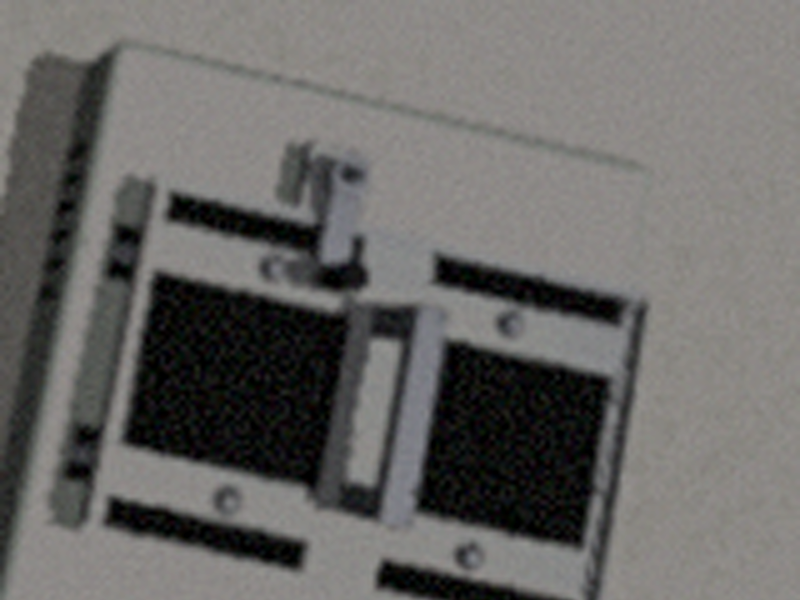

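View pics/s0.png

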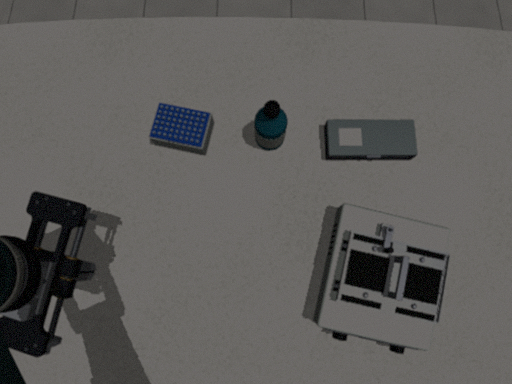

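```bash
python3 -c "
from bench import robot
print(robot.close_job())"
```

```text
the job is handed in; nothing more can be done
None
```

The platform is seated on the shaker and the latch is over its edge against the stop. I handed the job in at about 20 s of the 69 s allowed.

- **Platform:** I gripped it by the handle and lowered it slowly over the pins, using their position from the top camera. All four holes went over without any sliding about, and the wrist force stayed under about 10 N. It came to rest at a tool height of 0.1194 m, which matches an underside at 94 mm.
- **Flatness check:** Depth readings over the plate agreed with the seated height within 2 mm at seven of eight points. The eighth read 4 mm high, at a spot beside the latch arm. An unseated plate would read 8 mm high.
- **Latch:** I pushed the knob round with the shut fingers until it stopped moving and the force rose from about 1.8 N to 7.4 N. In the last picture the knob is within about 0.05 rad of where the stop should be, which is as fine as the picture can show.
- **At the end:** The arm is well clear and touching nothing. The bottle, slide box and tip box look unmoved in the last top picture. No check failed.

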